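# Swing the slab-board guide strip into line

## Robot

A 6-joint arm with a two-finger parallel gripper is mounted at the origin on the work surface. World frame = base frame: x ahead of the robot, y to its left, z up, the work surface at z = 0. Lengths are in m, angles in rad, forces in N, time in s.
With the tool pointing down it reaches from about 0.35 to 0.975 m from the base axis. Payload 4.9 kg.
Tool frame: the origin (TCP) lies midway between the tips of the shut fingers; the grasp point (between the pads) lies 19 mm behind it (manip.pinch_z is the distance from the TCP to the grasp point, in m); z points along the fingers, y is the direction in which the jaws open and shut (so a half turn about z gives the same grasp; the last joint's range is limited). The gripper opens to 85 mm and grips with 20 to 120 N. Pads are 22 mm wide; open, the fingers measure 114 mm over their backs; the gripper's body (76 mm by 85 mm) begins 54 mm behind the grasp point. The pads swing forward as they close: fully open they stand 13 mm farther back than shut.
Start: joints at [1.099, 0.053, 1.613, -0, 1.476, -0.119], TCP at [0.216, 0.586, 0.231] pointing down, gripper open.
Joint ranges: [-3.01, 3.01], [-1.01, 2.22], [0.06, 2.58], [-1.02, 4.17], [0.09, 2.62], [-3.14, 3.14]. Speed limits (rad/s): [2.57, 2.57, 3.14, 3.14, 3.14, 3.14].

## Interface

Orientations are given as a unit quaternion [w, x, y, z].
In Python, from plant import manip gives the robot as it stands.
- The arm moves only by the tool drive_tool, never from a script. Its argument "commands" is text: rows parted by semicolons, each of 5 numbers parted by spaces: the finger opening in mm, from 0 to 85.4, then the shift along the tool's x, y, z in units of 30 mm (1.0 is 30 mm), then the turn about the tool's z in degrees. A call has exactly 8 rows; each row shifts and turns the commanded pose from where the row before left it, along the tool's axes as they then stand; what a row does not reach is not made up. A row lasts 1/8 s, in which the tool goes at most 62.5 mm and 10.7 degrees, less where a joint would pass 70% of its speed; a pose out of reach is approached as far as the arm can. A call is refused whole if a number of a shift passes 1 or a number of a turn 10.7, either way. A call with a gripper value outside its range is refused whole. The fingers move at their own pace and stop on an object; the grip force is fixed at half the most. Time passes only in rows, so rows that do not move let the fingers close, or fill a call up. It gives the time, the measured TCP pose, the force and the opening at its end, in the units of the state.
- manip.state(): the state, without advancing time (a new reading comes with each control period).
- manip.grab_frame(name): name is "scene" or "top" or "wrist"; returns the picture (480x640x3 uint8, red, green, blue); there is no depth.
- manip.camera_params(name): a dict with "fx", "fy", "cx", "cy" (pixels), "xyz" and "orientation" of the camera in the world. Camera axes: x right, y down, z forward; pixel columns grow to the right and rows downward; lengths in m; the calibration is good to about 2 mm. The wrist camera is an equidistant fisheye: a pixel r from the principal point sees the ray r / f radians off the axis. A picture is of the moment at which its call begins: read the wrist's pose just before it. camera_params takes no time and is no camera call; for the wrist camera it gives the pose at the moment of the call.
- manip.job_done(): hands the job in, once; it reports no verdict.
The state is a dict: "time": time; "joint_pos": joint angles; "joint_vel": joint speeds; "joint_efforts": joint torques, N m; "tool_pos": TCP position; "tool_rot": TCP orientation; "contact_force": force on the tool from outside, world axes, zero at the start; "ft_torque": the same for the moment, N m; "gripper_width": opening from 0.0 (shut) to 1.0 (fully open).
Only numpy, scipy, OpenCV 4.12 (cv2) and the standard library are available. Lean on these libraries where they do the work, as an engineer would, in place of code of your own. Each camera call takes 0.05 s, during which the arm holds its last target. There are 200 camera calls.

## Task

Hook the forked end of the loose aluminium guide strip over the steel pin on the slab board and seat it with a steady push of about 7 N. Keep that end bearing on the pin while you swing the strip round until its side bears on the head of the adjusting screw in the wooden stop block, and press it home so that the screw feels about 8 N for a second; neither pin nor screw may ever take more than 15 N. Then let go, leaving the strip flat and in line against the screw, and everything else where it was.

Things in the scene. Friction and masses are not known exactly. Their poses are not given: they have to be found in the camera images.
- board: plywood slab board, fixed, 400 x 420 x 18 mm, top 18 mm above the table. Origin: centre of its underside. z up, x away from the robot, y to the left (turned by its yaw). It carries the pin and the stop.
- pin: fixed upright steel pin, 12 mm diameter, rising 32 mm above the board near the board's far left; at board x +80, y +140 mm. Origin: on its axis at the board's top. Axes as the board's.
- stop: fixed dark wooden block, 30 (x) x 44 (y) x 30 (high) mm, far right on the board. Origin: middle of the lower edge of its near face (looks along board -x), 21.7 mm in +x and 228 mm in -y from the pin. A hard steel screw, flat head 14 mm across, 14 mm above the board, stands out of this face by 2 to 7 mm (set anew each time, not measured, does not yield): it sets where the strip stops.
- strip: loose aluminium strip, 34 wide, 26 high, 263 mm long, 0.24 kg +-30%, askew on the board. One end is forked: slot 14 wide, 14 mm deep. Origin: underside, centre line, where the pin's axis is when the pin touches the slot's bottom (6 mm from it; prongs end 13 mm beyond). x: towards the free end, at +250 mm; z up. Starts 0.4 to 0.75 rad short of in line: swing it counter-clockwise seen from above.
- strip_end (a point): point on the strip's +y side, the side that meets the screw in the stop block, 13 mm above its underside, at x = +228 mm of the strip; it meets the screw's head. In line, strip x points along board -y, within about 0.015 rad. Pin, screw and strip are hard: they give under 1 mm at 20 N.
- tile: bystander: loose bisque tile, 50 x 70 x 8 mm, on the board behind the strip's line. Origin: centre of underside.
- offcut: bystander: plain short aluminium offcut, 34 x 90 x 26 mm, no fork, on the near left of the board. Origin: centre of underside.
- rib: bystander: flat wooden potter's rib, 40 x 90 x 6 mm, on the board behind the strip's line. Origin: centre of underside.
- mug: bystander: terracotta mug, 82 mm across, 90 mm high, beside the board. Origin: centre of underside.
- jar: bystander: glaze jar, 72 mm across, 100 mm high, beside the board. Origin: centre of underside.
- bowl: bystander: white bowl, 120 mm across, 55 mm high, beside the board. Origin: centre of underside.
- cup: bystander: grey cup, 74 mm across, 80 mm high, beside the board. Origin: centre of underside.

How it is judged:
By the outcome, as a careful person would: the job done as asked, in the order asked, and still so for the second after the job is handed in, with the robot touching nothing.
It also fails if it takes over 72 s, if anything falls off the work surface, if the arm or the gripper's body presses on something with over 40 N, if the wrist force passes 120 N, or if a joint passes its speed limit or range.

## Working session

There is one attempt and no reset: what is moved stays moved. The work goes in short steps, Python scripts to look and compute and a tool call to move; the robot and the scene stay as the last step left them, time stands still between calls to the robot, and variables do not carry over. Pictures are saved under pics/ and viewed, about 8 in all and at most 12, crops included, and the job is handed in when it is done.

Besides the shell and the picture viewer there is one more tool, called after ">>>" in YAML: its name, and indented under it one key for each argument. drive_tool: Moves the arm, as the interface text tells. Its arguments: {"type":"object","properties":{"commands":{"type":"string"}},"required":["commands"]}

```bash
mkdir -p pics; ls
python3 - <<'E'
from plant import manip
import cv2,numpy as np
print(manip.state())
for n in("top","scene"):
    print(n,manip.camera_params(n)); cv2.imwrite(f"pics/{n}0.png",manip.grab_frame(n)[:,:,::-1])
print(manip.camera_params("wrist"),manip.pinch_z)
E
```

```text
pics
{'time': 0.0, 'joint_pos': array([ 1.09895894e+00,  5.33521913e-02,  1.61427053e+00,  4.29557111e-05,
        1.47600389e+00, -1.18995498e-01]), 'joint_vel': array([-0.0006734 , -0.0009477 ,  0.00074103, -0.00054645, -0.00118807,
       -0.0011328 ]), 'joint_efforts': array([ 1.06839427e-03, -3.93669176e+01, -3.70178568e+01, -3.08228289e-05,
        7.05790822e-03, -6.82876518e-06]), 'tool_pos': array([0.21568402, 0.58595228, 0.23007993]), 'tool_rot': array([-3.16534321e-04,  1.75509133e-01,  9.84477277e-01, -9.66698766e-04]), 'contact_force': array([ 0.00402332, -0.08136181,  1.100873  ]), 'ft_torque': array([-0.01114788, -0.01544577,  0.01337465]), 'gripper_width': 0.9985285935125259}
top {'fx': 624.863032819878, 'fy': 624.863032819878, 'cx': 310.2814063658654, 'cy': 243.6738787042038, 'xyz': array([0.25601852, 0.01362609, 1.66518949]), 'orientation': array([ 0.06059672, -0.70361273,  0.7040898 , -0.07426113])}
scene {'fx': 603.9711129233996, 'fy': 603.9711129233996, 'cx': 318.66063912610815, 'cy': 232.65743248533886, 'xyz': array([ 1.0564526 , -0.67051691,  1.15024008]), 'orientation': array([-0.30024852,  0.90345923,  0.29025836, -0.09675912])}
{'fx': 371.64829954431775, 'fy': 371.64829954431775, 'cx': 319.97564926644577, 'cy': 242.53213495569446, 'xyz': array([0.14447502, 0.61202982, 0.373823  ]), 'orientation': array([0.12456878, 0.81091072, 0.56526026, 0.08594921])} 0.0187
```

View pics/top0.png

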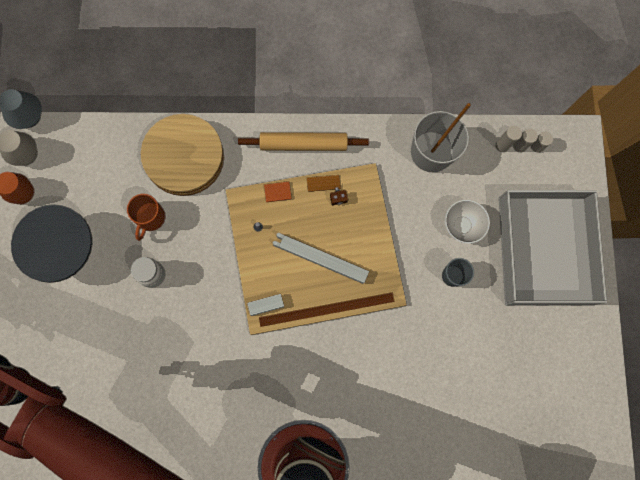

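The top view shows the board with corners near (227,190), (376,164), (407,304) and (250,333). The pin is at about (258,227), the strip's fork at (277,240) and its free end at (368,277), and the stop at (339,197). I'll enlarge this area.

```bash
cat > h.py <<'E'
import numpy as np,cv2
from scipy.spatial.transform import Rotation as R
from plant import manip
def rot(q): return R.from_quat([q[1],q[2],q[3],q[0]])
def world(cp,uv,z,fish=False):
    "pixel -> world point on plane z"
    a=(np.array(uv,float)-[cp['cx'],cp['cy']])/cp['fx']
    if fish:
        r=np.hypot(*a); d=np.r_[a/r*np.sin(r),np.cos(r)] if r>0 else np.array([0,0,1.])
    else: d=np.r_[a,1]
    d=rot(cp['orientation']).apply(d); o=np.array(cp['xyz'])
    return o+d*(z-o[2])/d[2]
def pix(cp,p,fish=False):
    d=rot(cp['orientation']).inv().apply(np.array(p,float)-cp['xyz'])
    if fish:
        n=np.hypot(d[0],d[1]); a=d[:2]/n*np.arctan2(n,d[2])
    else: a=d[:2]/d[2]
    return a*cp['fx']+[cp['cx'],cp['cy']]
def rectify(img,cp,x0,x1,y0,y1,z,s,fish=False):
    "overhead map of plane z, s px per m; col = (y1-y)*s, row = (x1-x)*s"
    W,H=int((y1-y0)*s),int((x1-x0)*s)
    c,r=np.meshgrid(np.arange(W),np.arange(H))
    P=np.stack([x1-r/s,y1-c/s,np.full(c.shape,z)],-1).reshape(-1,3)
    d=rot(cp['orientation']).inv().apply(P-cp['xyz'])
    if fish:
        n=np.hypot(d[:,0],d[:,1])+1e-12; a=d[:,:2]/n[:,None]*np.arctan2(n,d[:,2])[:,None]
    else: a=d[:,:2]/d[:,2:]
    m=(a*cp['fx']+[cp['cx'],cp['cy']]).astype(np.float32).reshape(H,W,2)
    return cv2.remap(img,m[...,0],m[...,1],cv2.INTER_CUBIC)
E
python3 - <<'E'
from h import *
im=cv2.imread("pics/top0.png"); cp=manip.camera_params("top")
c=[world(cp,u,.018) for u in[(227,190),(376,164),(407,304),(250,333)]]
print(np.round(c,3)); print(np.round(np.mean(c,0),3))
print('pin',world(cp,(258,227),.05),'fork',world(cp,(277,240),.044),'end',world(cp,(368,277),.044))
cv2.imwrite("pics/z0.png",cv2.resize(im[155:340,215:415],None,fx=4,fy=4,interpolation=cv2.INTER_CUBIC)[:,:800][:600] if 0 else cv2.resize(im[160:310,215:415],None,fx=4,fy=4,interpolation=cv2.INTER_CUBIC))
E
```

```text
[[ 0.723  0.208  0.018]
 [ 0.799 -0.201  0.018]
 [ 0.412 -0.274  0.018]
 [ 0.337  0.139  0.018]]
[ 0.568 -0.032  0.018]
pin [0.61308756 0.11994054 0.05      ] fork [0.57932056 0.0697161  0.044     ] end [ 0.48075811 -0.16931794  0.044     ]
```

View pics/z0.png

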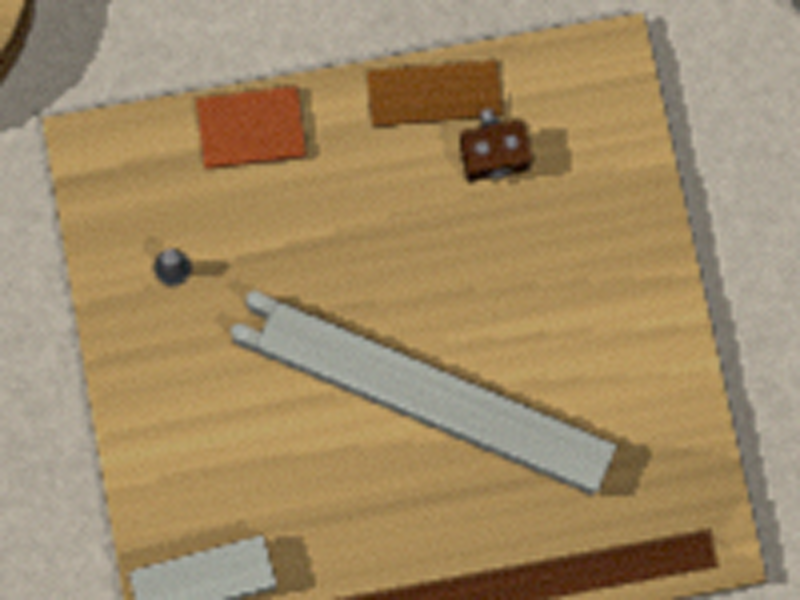

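>>> drive_tool:
  commands: "85 -1 -1 0 0;85 -1 -1 0 0;85 -1 -1 0 0;85 -1 -1 0 0;85 -1 -1 0 0;85 -1 -1 0 0;85 -1 -1 0 0;85 -1 -1 0 0"

```text
time: 1.1
tool_pos: [0.3584, 0.277, 0.2309]
tool_rot: [-0.0, 0.175, 0.985, -0.0]
contact_force: [0.7, -0.1, -0.3]
gripper_width: 0.992
```

>>> drive_tool:
  commands: "85 -1 -1 0 0;85 -1 -1 0 0;85 -1 -1 0 0;85 -1 -1 0 0;85 -1 -1 0 0;85 -1 -1 0 0;85 -1 -1 0 0;85 0 0 0 0"

```text
time: 2.1
tool_pos: [0.483, 0.0068, 0.2308]
tool_rot: [-0.001, 0.177, 0.984, -0.0]
contact_force: [0.7, -0.5, -0.3]
gripper_width: 0.995
```

>>> drive_tool:
  commands: "85 0 0 0.5 10.6;85 0 0 0.5 10.6;85 0 0 0 10.6;85 0 0 0 10.6;85 0 0 0 10.6;85 0 0 0 10.6;85 0 0 0 10.6;85 0 0 0 10.6"

```text
time: 3.1
tool_pos: [0.4821, 0.0098, 0.2009]
tool_rot: [-0.0, 0.795, 0.607, -0.0]
contact_force: [1.7, -0.4, -0.3]
gripper_width: 0.995
```

```bash
cat > look.py <<'E'
import sys
from h import *
n=sys.argv[1]; s=manip.state(); cp=manip.camera_params("wrist"); im=manip.grab_frame("wrist")[:,:,::-1].copy()
np.save(f"pics/{n}.npy",dict(cp=cp,s=s),allow_pickle=True); cv2.imwrite(f"pics/{n}.png",im)
print(s['time'],s['tool_pos'],np.degrees(np.arctan2(*rot(s['tool_rot']).as_matrix()[[1,0],0])),cp['xyz'])
E
python3 look.py w1
```

```text
3.1 [0.48207677 0.00982996 0.20088437] 74.70079325848562 [0.50256876 0.0827792  0.34455619]
```

View pics/w1.png

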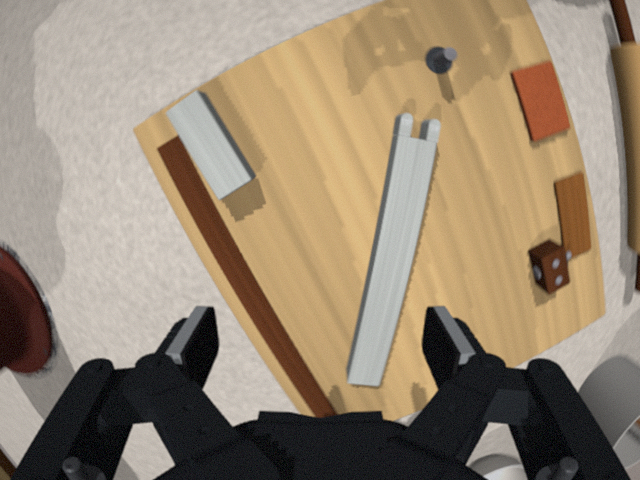

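The wrist view shows the strip from its fork at about (418,130) to its free end at (365,380). The pin's base is at (437,62) and its top at (449,54), and the stop is at (548,265). I'll rectify this at strip-top height.

Run:
```python
from h import *
d=np.load("pics/w1.npy",allow_pickle=True).item()
im=cv2.imread("pics/w1.png")
r=rectify(im,d['cp'],.44,.79,-.25,.2,.044,1700,True)
cv2.imwrite("pics/r1.png",r); print(r.shape)
```

```text
(595, 765, 3)
```

View pics/r1.png

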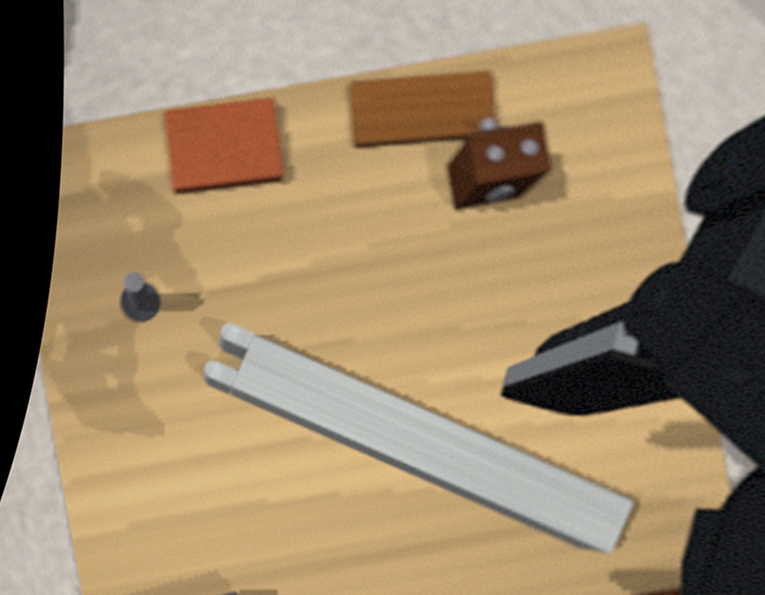

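>>> drive_tool:
  commands: "85 0 0 0 8.4;85 -0.7 0.77 0 0;85 -0.7 0.77 0 0;85 -0.7 0.76 0 0;85 0 0 0.75 0;85 0 0 0.75 0;85 0 0 0.75 0;85 0 0 0.75 0"

```text
time: 4.15
tool_pos: [0.5207, -0.0755, 0.1104]
tool_rot: [-0.0, 0.835, 0.55, -0.0]
contact_force: [-0.5, 0.9, -0.3]
gripper_width: 0.996
```

>>> drive_tool:
  commands: "85 0 0 0.75 0;85 0 0 0.75 0;85 0 0 0.75 0;85 0 0 0.45 0;85 0 0 0.25 0;85 0 0 0 0;60 0 0 0 0;45 0 0 0 0"

```text
time: 5.15
tool_pos: [0.5217, -0.0767, 0.0237]
tool_rot: [0.001, 0.836, 0.549, 0.001]
contact_force: [-0.4, 0.0, 0.9]
gripper_width: 0.599
```

>>> drive_tool:
  commands: "45 0 0 0.05 0;30 0 0 0 0;10 0 0 0 0;10 0 0 0 0;10 0 0 0 0;10 0 0 0 0;10 0 0 0 0;10 0 0 0 0"

```text
time: 6.15
tool_pos: [0.5213, -0.0766, 0.0216]
tool_rot: [0.0, 0.836, 0.549, 0.0]
contact_force: [-0.1, -0.8, 2.7]
gripper_width: 0.387
```

```bash
python3 look.py w2
python3 - <<'E'
from h import *
d=np.load("pics/w2.npy",allow_pickle=True).item(); print(d['s']['contact_force'],d['s']['ft_torque'],d['s']['gripper_width'])
im=cv2.imread("pics/w2.png")
cv2.imwrite("pics/r2.png",rectify(im,d['cp'],.52,.68,-.03,.17,.044,3900,True)[:600])
E
```

```text
6.15 [ 0.52130817 -0.07662769  0.02160624] 66.5864001297816 [ 0.55175189 -0.00716016  0.16520725]
[-0.07755731 -0.77333382  2.65058722] [-0.04554311  0.07253168 -0.00077386] 0.38654584920094204
```

View pics/r2.png

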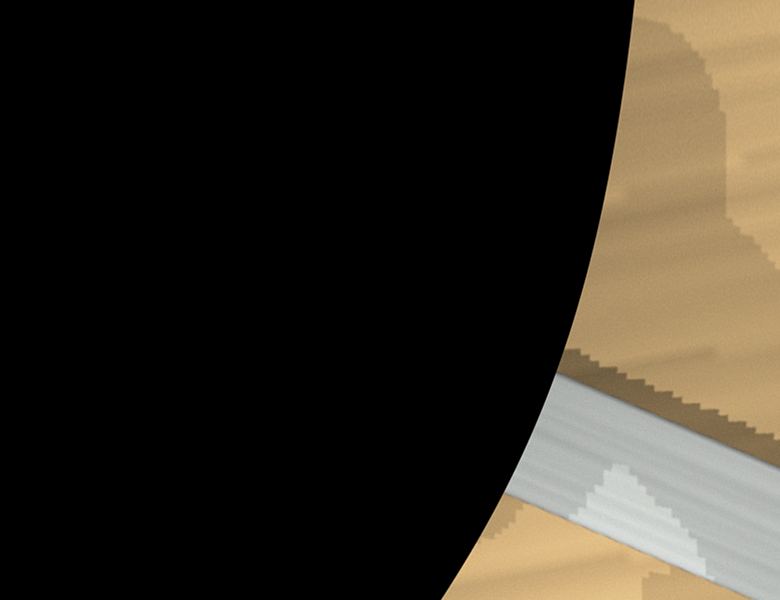

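The gripped strip lies along the tool axis, but the fork is outside the wrist view. I'll move it short of the pin and check with the top camera.

>>> drive_tool:
  commands: "10 0 0.16 0 0;10 0 0.16 0 0;10 0 0.157 0 0;10 0.4 0 0 0;10 0.4 0 0 0;10 0.4 0 0 0;10 0.3 0 0 0;10 0 0 0 0"

```text
time: 7.2
tool_pos: [0.5528, -0.0395, 0.0216]
tool_rot: [-0.0, 0.836, 0.549, 0.001]
contact_force: [1.2, 3.0, 5.1]
gripper_width: 0.384
```

Run:
```python
from h import *
s=manip.state(); print({k:np.round(s[k],4) for k in('time','tool_pos','contact_force','ft_torque','gripper_width')},np.degrees(np.arctan2(*rot(s['tool_rot']).as_matrix()[[1,0],0])))
ims=[np.mean([manip.grab_frame(n).astype(float) for _ in range(3)],0).astype(np.uint8)[:,:,::-1].copy() for n in("top","scene")]
for n,i in zip(("top","scene"),ims): cv2.imwrite(f"pics/{n}3.png",i)
a=rectify(ims[0],manip.camera_params("top"),.55,.65,.05,.15,.044,4000)
b=rectify(ims[1],manip.camera_params("scene"),.55,.65,.05,.15,.044,4000)
cv2.imwrite("pics/r3.png",np.hstack([a,b]))
```

```text
{'time': np.float64(7.2), 'tool_pos': array([ 0.5528, -0.0395,  0.0216]), 'contact_force': array([1.1971, 2.9938, 5.0993]), 'ft_torque': array([ 0.3847, -0.0453,  0.0054]), 'gripper_width': np.float64(0.384)} 66.62917157400605
```

View pics/r3.png

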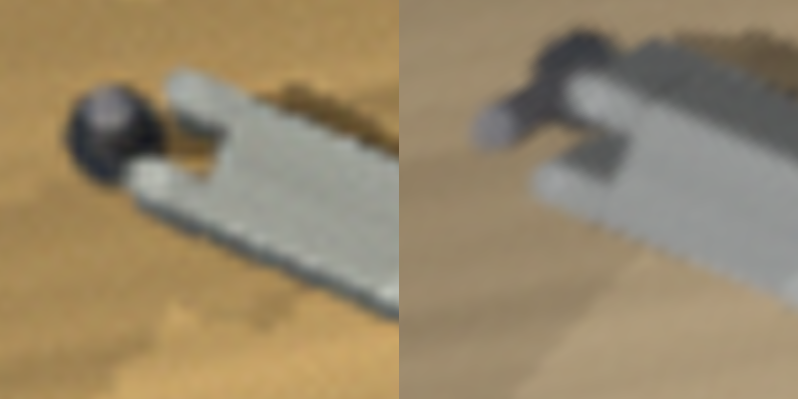

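```bash
cat > al.py <<'E'
from h import *
def panel(im,cp,tcp,yaw,z,u0=120,u1=200,v0=-30,v1=30,s=5):
    "strip-aligned map: col=(u-u0)*s, row=(v-v0)*s; u along tool x, v along tool y (mm)"
    u,v=np.meshgrid(np.arange(u0,u1,1/s)/1e3,np.arange(v0,v1,1/s)/1e3)
    c,n=np.cos(yaw),np.sin(yaw)
    P=np.stack([tcp[0]+u*c+v*n,tcp[1]+u*n-v*c,np.full(u.shape,z)],-1).reshape(-1,3)
    d=rot(cp['orientation']).inv().apply(P-cp['xyz']); a=d[:,:2]/d[:,2:]*cp['fx']+[cp['cx'],cp['cy']]
    m=a.astype(np.float32).reshape(*u.shape,2)
    return cv2.remap(im,m[...,0],m[...,1],cv2.INTER_CUBIC)
E
python3 - <<'E'
from al import *
s=manip.state(); t=s['tool_pos']; yaw=np.radians(66.63); rows=[]
for n in("top","scene"):
    im=cv2.imread(f"pics/{n}3.png"); cp=manip.camera_params(n)
    A=panel(im,cp,t,yaw,.044); B=panel(im,cp,t,yaw,.05)
    for lo,hi in((90,110),(110,130)):
        g=panel(im,cp,t,yaw,.044,lo,hi).astype(float).mean(1); b=g[:,0]-g[:,2]; gr=np.gradient(cv2.GaussianBlur(b[:,None],(1,9),0)[:,0])
        print(n,lo,'edges v (B-R)',np.argmax(gr)/5-30,np.argmin(gr)/5-30, 'gray',[ (np.argmax(k)/5-30,np.argmin(k)/5-30) for k in[np.gradient(g.mean(1))]])
    for p in(A,B):
        p[150]=(0,255,0); p[:, ::50]=(p[:, ::50]*.7).astype(np.uint8)
        for k in(-20,-10,10,20): p[150+5*k]=p[150+5*k]//2
    rows.append(np.hstack([A,B]))
cv2.imwrite("pics/r4.png",np.vstack(rows))
E
```

```text
top 90 edges v (B-R) -20.6 17.6 gray [(np.float64(-16.6), np.float64(16.799999999999997))]
top 110 edges v (B-R) -20.6 17.6 gray [(np.float64(-16.6), np.float64(16.799999999999997))]
scene 90 edges v (B-R) -16.8 29.200000000000003 gray [(np.float64(-17.0), np.float64(16.200000000000003))]
scene 110 edges v (B-R) -17.2 29.200000000000003 gray [(np.float64(-17.2), np.float64(16.4))]
```

View pics/r4.png

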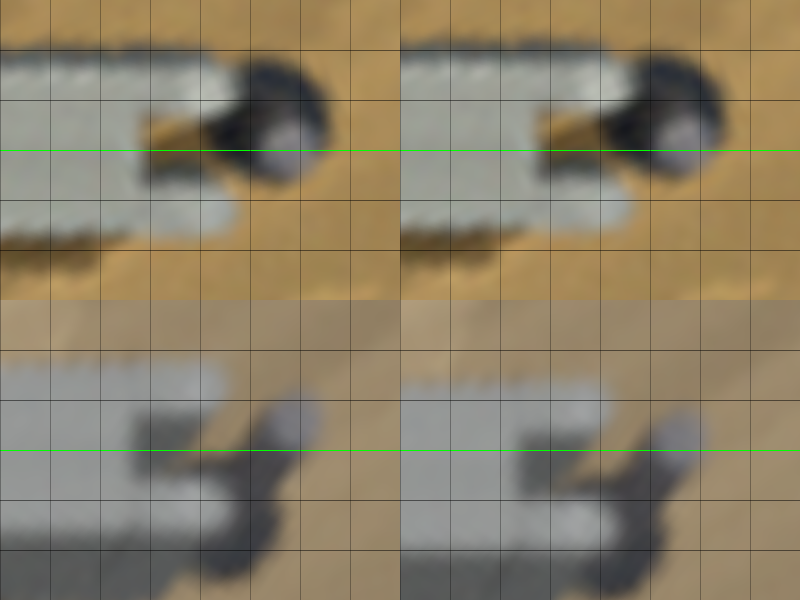

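Both cameras agree: the pin sits 1.5 mm to the tool's −y side and about 24 mm ahead. I'll correct that, raise slightly to unload the board, and move forward.

>>> drive_tool:
  commands: "10 0 -0.05 -0.01 0;10 0 0 0 0;10 0.1 0 0 0;10 0.1 0 0 0;10 0.1 0 0 0;10 0.1 0 0 0;10 0 0 0 0;10 0 0 0 0"

```text
time: 8.5
tool_pos: [0.5551, -0.0297, 0.0216]
tool_rot: [0.0, 0.836, 0.549, -0.001]
contact_force: [-0.5, -3.4, 5.2]
gripper_width: 0.387
```

```bash
cat > f.py <<'E'
from h import *
PIN=np.array([.622,.120])
def rd():
    s=manip.state(); M=rot(s['tool_rot']).as_matrix(); F=M.T@s['contact_force']; T=M.T@s['ft_torque']; p=M.T@np.r_[s['tool_pos'][:2]-PIN,0]
    print('t %.2f tcp %s yaw %.2f Ftool %s Ttool %s  pin->tcp(tool mm) %s w %.3f'%(s['time'],np.round(s['tool_pos']*1e3,2),np.degrees(np.arctan2(M[1,0],M[0,0])),np.round(F,2),np.round(T,3),np.round(p[:2]*1e3,2),s['gripper_width']))
rd()
E
python3 f.py
```

```text
t 8.50 tcp [555.07 -29.72  21.57] yaw 66.59 Ftool [-3.34  0.86 -5.23] Ttool [-0.042 -0.39   0.011]  pin->tcp(tool mm) [-163.99   -1.94] w 0.387
```

>>> drive_tool:
  commands: "10 0 0 -0.02 0;10 0 0 -0.01 0;10 0 0 0 0;10 0.06 0 0 0;10 0.06 0 0 0;10 0 0 0 0;10 0 0 0 0;10 0 0 0 0"

```text
time: 9.5
tool_pos: [0.5568, -0.026, 0.0224]
tool_rot: [-0.0, 0.836, 0.549, -0.0]
contact_force: [-0.3, 0.4, -2.7]
gripper_width: 0.385
```

```bash
python3 f.py
```

```text
t 9.50 tcp [556.77 -25.98  22.42] yaw 66.59 Ftool [ 0.27 -0.39  2.67] Ttool [-0.046 -0.089  0.032]  pin->tcp(tool mm) [-159.89   -1.86] w 0.385
```

>>> drive_tool:
  commands: "10 0.06 0 0 0;10 0.06 0 0 0;10 0.02 0 0 0;10 0.02 0 0 0;10 0 0 0 0;10 0 0 0 0;10 0 0 0 0;10 0 0 0 0"

```text
time: 10.5
tool_pos: [0.5588, -0.0216, 0.0225]
tool_rot: [0.0, 0.836, 0.549, -0.0]
contact_force: [-0.3, 0.1, -2.2]
gripper_width: 0.381
```

```bash
python3 f.py
```

```text
t 10.50 tcp [558.76 -21.61  22.51] yaw 66.58 Ftool [ 0.01 -0.29  2.15] Ttool [ 0.053 -0.079 -0.064]  pin->tcp(tool mm) [-155.08   -1.75] w 0.381
```

>>> drive_tool:
  commands: "10 0.017 0 0 0;10 0.017 0 0 0;10 0.017 0 0 0;10 0.017 0 0 0;10 0 0 0 0;10 0 0 0 0;10 0 0 0 0;10 0 0 0 0"

```text
time: 11.5
tool_pos: [0.5596, -0.0198, 0.0225]
tool_rot: [0.0, 0.836, 0.549, -0.0]
contact_force: [0.3, -0.6, -3.1]
gripper_width: 0.384
```

```bash
python3 f.py
```

```text
t 11.50 tcp [559.58 -19.75  22.49] yaw 66.58 Ftool [-0.47  0.56  3.08] Ttool [-0.016 -0.043 -0.   ]  pin->tcp(tool mm) [-153.05   -1.74] w 0.384
```

>>> drive_tool:
  commands: "10 0.012 0 0 0;10 0.012 0 0 0;10 0.012 0 0 0;10 0 0 0 0;10 0 0 0 0;10 0 0 0 0;10 0 0 0 0;10 0 0 0 0"

```text
time: 12.5
tool_pos: [0.56, -0.0187, 0.0225]
tool_rot: [0.0, 0.836, 0.549, 0.0]
contact_force: [-0.8, 0.2, -2.5]
gripper_width: 0.387
```

```bash
python3 f.py
```

```text
t 12.50 tcp [560.03 -18.72  22.52] yaw 66.59 Ftool [-0.18 -0.83  2.53] Ttool [ 0.018 -0.111 -0.018]  pin->tcp(tool mm) [-151.92   -1.75] w 0.387
```

>>> drive_tool:
  commands: "10 0.012 0 0 0;10 0.012 0 0 0;10 0.012 0 0 0;10 0 0 0 0;10 0 0 0 0;10 0 0 0 0;10 0 0 0 0;10 0 0 0 0"

```text
time: 13.5
tool_pos: [0.5604, -0.0179, 0.0225]
tool_rot: [0.0, 0.836, 0.549, -0.0]
contact_force: [-1.3, -2.6, -1.3]
gripper_width: 0.385
```

```bash
python3 f.py
```

```text
t 13.50 tcp [560.35 -17.93  22.49] yaw 66.59 Ftool [-2.95 -0.14  1.33] Ttool [-0.11  -0.607 -0.022]  pin->tcp(tool mm) [-151.07   -1.77] w 0.385
```

>>> drive_tool:
  commands: "10 0.006 0 0 0;10 0.004 0 0 0;10 0 0 0 0;10 0 0 0 0;10 0 0 0 0;10 0 0 0 0;10 0 0 0 0;10 0 0 0 0"

```text
time: 14.5
tool_pos: [0.5603, -0.0179, 0.0225]
tool_rot: [0.0, 0.836, 0.549, -0.0]
contact_force: [-2.6, -5.5, -1.6]
gripper_width: 0.385
```

```bash
python3 f.py
```

```text
t 14.50 tcp [560.35 -17.93  22.46] yaw 66.59 Ftool [-6.12 -0.19  1.61] Ttool [-0.04  -0.869 -0.023]  pin->tcp(tool mm) [-151.07   -1.78] w 0.385
```

>>> drive_tool:
  commands: "10 0.003 0 0 0;10 0 0 0 0;10 0 0 0 0;10 0 0 0 0;10 0 0 0 0;10 0 0 0 0;10 0 0 0 0;10 0 0 0 0"

```text
time: 15.5
tool_pos: [0.5604, -0.0179, 0.0224]
tool_rot: [0.0, 0.836, 0.549, -0.001]
contact_force: [-2.7, -5.8, -2.2]
gripper_width: 0.386
```

```bash
python3 f.py
```

```text
t 15.50 tcp [560.35 -17.9   22.43] yaw 66.59 Ftool [-6.36 -0.14  2.23] Ttool [ 0.012 -0.926  0.048]  pin->tcp(tool mm) [-151.04   -1.79] w 0.386
```

>>> drive_tool:
  commands: "10 0.0004 0.044 0 -0.5;10 0.0004 0.044 0 -0.5;10 0.0004 0.044 0 -0.5;10 0.0004 0.044 0 -0.5;10 0 0 0 0;10 0 0 0 0;10 0 0 0 0;10 0 0 0 0"

```text
time: 16.5
tool_pos: [0.5652, -0.0199, 0.0224]
tool_rot: [0.0, 0.826, 0.564, -0.001]
contact_force: [-2.8, -4.9, -2.9]
gripper_width: 0.386
```

```bash
python3 f.py
```

```text
t 16.50 tcp [565.22 -19.87  22.44] yaw 68.60 Ftool [-5.6  -0.84  2.91] Ttool [ 0.026 -0.854 -0.042]  pin->tcp(tool mm) [-150.95   -1.83] w 0.386
```

>>> drive_tool:
  commands: "10 0.004 0 0 0;10 0.001 0 0 0;10 0 0 0 0;10 0 0 0 0;10 0 0 0 0;10 0 0 0 0;10 0 0 0 0;10 0 0 0 0"

```text
time: 17.5
tool_pos: [0.5652, -0.0199, 0.0224]
tool_rot: [0.0, 0.826, 0.564, -0.001]
contact_force: [-2.7, -4.5, -2.2]
gripper_width: 0.388
```

```bash
python3 f.py
```

```text
t 17.50 tcp [565.19 -19.87  22.43] yaw 68.60 Ftool [-5.13 -0.88  2.26] Ttool [ 0.058 -0.925 -0.024]  pin->tcp(tool mm) [-150.95   -1.86] w 0.388
```

>>> drive_tool:
  commands: "10 0.0004 0.066 0 -0.75;10 0.0004 0.066 0 -0.75;10 0.0004 0.066 0 -0.75;10 0.0004 0.066 0 -0.75;10 0.0004 0.066 0 -0.75;10 0.0004 0.066 0 -0.75;10 0 0 0 0;10 0 0 0 0"

```text
time: 18.5
tool_pos: [0.5763, -0.0237, 0.0223]
tool_rot: [0.0, 0.803, 0.596, -0.001]
contact_force: [-3.0, -4.9, -1.5]
gripper_width: 0.382
```

```bash
python3 f.py
```

```text
t 18.50 tcp [576.25 -23.68  22.32] yaw 73.13 Ftool [-5.56 -1.42  1.52] Ttool [ 0.158 -0.908 -0.14 ]  pin->tcp(tool mm) [-150.77   -2.07] w 0.382
```

>>> drive_tool:
  commands: "10 0.003 0.066 0 -0.75;10 0.0005 0.066 0 -0.75;10 0.0004 0.066 0 -0.75;10 0.0004 0.066 0 -0.75;10 0.0004 0.066 0 -0.75;10 0.0004 0.066 0 -0.75;10 0.0004 0.066 0 -0.75;10 0.0004 0.066 0 -0.75"

```text
time: 19.5
tool_pos: [0.5916, -0.0274, 0.0223]
tool_rot: [-0.0, 0.771, 0.637, -0.001]
contact_force: [-2.5, -4.9, -0.9]
gripper_width: 0.385
```

```bash
python3 f.py
```

```text
t 19.50 tcp [591.63 -27.45  22.29] yaw 79.17 Ftool [-5.26 -1.55  0.95] Ttool [ 0.266 -0.901 -0.301]  pin->tcp(tool mm) [-150.53   -2.12] w 0.385
```

>>> drive_tool:
  commands: "10 0.004 0.065 0 -0.75;10 0.0005 0.065 0 -0.75;10 0.0004 0.066 0 -0.75;10 0.0004 0.066 0 -0.75;10 0.0004 0.066 0 -0.75;10 0.0004 0.066 0 -0.75;10 0.0004 0.066 0 -0.75;10 0.0004 0.066 0 -0.75"

```text
time: 20.5
tool_pos: [0.6075, -0.0296, 0.0223]
tool_rot: [0.0, 0.736, 0.677, -0.001]
contact_force: [-2.7, -5.4, -2.1]
gripper_width: 0.384
```

```bash
python3 f.py
```

```text
t 20.50 tcp [607.46 -29.65  22.3 ] yaw 85.16 Ftool [-5.65 -2.23  2.11] Ttool [ 0.194 -0.95  -0.285]  pin->tcp(tool mm) [-150.34   -1.87] w 0.384
```

>>> drive_tool:
  commands: "10 0.002 0.064 0 -0.75;10 0.0005 0.065 0 -0.75;10 0.0004 0.065 0 -0.75;10 0.0004 0.066 0 -0.75;10 0.0004 0.066 0 -0.75;10 0.0004 0.066 0 -0.75;10 0.0004 0.066 0 -0.75;10 0.0004 0.066 0 -0.75"

```text
time: 21.5
tool_pos: [0.6234, -0.0302, 0.0224]
tool_rot: [0.0, 0.7, 0.714, -0.001]
contact_force: [-1.3, -5.3, -1.8]
gripper_width: 0.386
```

```bash
python3 f.py
```

```text
t 21.50 tcp [623.38 -30.16  22.35] yaw 91.17 Ftool [-5.27 -1.42  1.84] Ttool [ 0.255 -0.848 -0.311]  pin->tcp(tool mm) [-150.15   -1.67] w 0.386
```

>>> drive_tool:
  commands: "10 0.003 0.065 0 -0.75;10 0.0005 0.065 0 -0.75;10 0.0004 0.066 0 -0.75;10 0.0004 0.066 0 -0.75;10 0.0004 0.066 0 -0.75;10 0.0004 0.066 0 -0.75;10 0.0003 0.044 0 -0.5;10 0 0 0 0"

```text
time: 22.5
tool_pos: [0.6367, -0.0293, 0.0224]
tool_rot: [0.0, 0.668, 0.744, -0.001]
contact_force: [-0.1, -5.3, -1.3]
gripper_width: 0.383
```

```bash
python3 f.py
```

```text
t 22.50 tcp [636.66 -29.3   22.38] yaw 96.15 Ftool [-5.21 -0.68  1.33] Ttool [ 0.268 -0.891 -0.27 ]  pin->tcp(tool mm) [-150.01   -1.42] w 0.383
```

>>> drive_tool:
  commands: "10 0.002 0.022 0 -0.25;10 0 0.022 0 -0.25;10 0 0.022 0 -0.25;10 0 0.022 0 -0.25;10 0 0.022 0 -0.25;10 0 0.022 0 -0.25;10 0 0.022 0 -0.25;10 0 0 0 0"

```text
time: 23.5
tool_pos: [0.6413, -0.0287, 0.0224]
tool_rot: [0.001, 0.657, 0.754, -0.001]
contact_force: [-0.6, -5.4, -2.3]
gripper_width: 0.381
```

```bash
python3 f.py
python3 - <<'E'
from al import *
s=manip.state(); t=s['tool_pos']; M=rot(s['tool_rot']).as_matrix(); yaw=np.arctan2(M[1,0],M[0,0])
ps=[]
for n in("top","scene"):
    im=manip.grab_frame(n)[:,:,::-1].copy()
    ps.append(np.hstack([panel(im,manip.camera_params(n),t,yaw,.044,-110,-30,-30,30),panel(im,manip.camera_params(n),t,yaw,.044,120,200)]))
cv2.imwrite("pics/r5.png",np.vstack(ps))
E
```

```text
t 23.50 tcp [641.25 -28.74  22.41] yaw 97.90 Ftool [-5.22 -1.31  2.34] Ttool [ 0.307 -0.932 -0.23 ]  pin->tcp(tool mm) [-149.97   -1.36] w 0.381
```

View pics/r5.png

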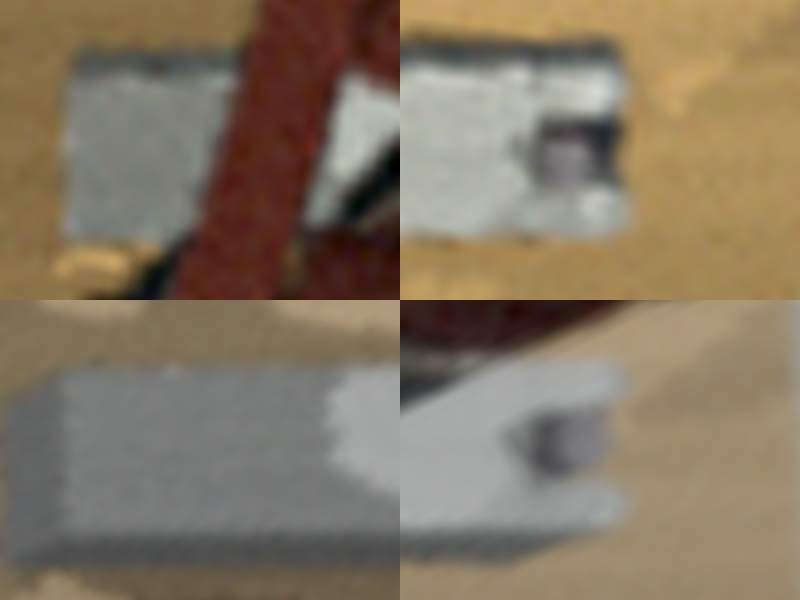

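>>> drive_tool:
  commands: "10 0.002 0.0088 0 -0.1;10 0 0.0088 0 -0.1;10 0 0.0088 0 -0.1;10 0 0.0088 0 -0.1;10 0 0.0088 0 -0.1;10 0 0.0088 0 -0.1;10 0 0.0088 0 -0.1;10 0 0 0 0"

```text
time: 24.6
tool_pos: [0.6431, -0.0285, 0.0224]
tool_rot: [0.001, 0.652, 0.758, -0.001]
contact_force: [-0.8, -6.2, -2.4]
gripper_width: 0.382
```

```bash
python3 f.py
```

```text
t 24.60 tcp [643.06 -28.47  22.39] yaw 98.60 Ftool [-5.98 -1.69  2.37] Ttool [ 0.277 -0.955 -0.263]  pin->tcp(tool mm) [-149.95   -1.37] w 0.382
```

>>> drive_tool:
  commands: "10 0 0.0044 0 -0.05;10 0 0.0044 0 -0.05;10 0 0.0044 0 -0.05;10 0 0.0044 0 -0.05;10 0 0 0 0;10 0 0 0 0;10 0 0 0 0;10 0 0 0 0"

```text
time: 25.6
tool_pos: [0.6436, -0.0284, 0.0224]
tool_rot: [0.001, 0.651, 0.759, -0.001]
contact_force: [-0.4, -6.3, -1.8]
gripper_width: 0.386
```

```bash
python3 f.py
```

```text
t 25.60 tcp [643.58 -28.39  22.42] yaw 98.79 Ftool [-6.15 -1.38  1.77] Ttool [ 0.302 -0.976 -0.289]  pin->tcp(tool mm) [-149.95   -1.35] w 0.386
```

>>> drive_tool:
  commands: "10 0 0.0053 0 -0.06;10 0 0.0053 0 -0.06;10 0 0.0053 0 -0.06;10 0 0.0053 0 -0.06;10 0 0.0053 0 -0.06;10 0 0 0 0;10 0 0 0 0;10 0 0 0 0"

```text
time: 26.6
tool_pos: [0.6444, -0.0283, 0.0224]
tool_rot: [0.001, 0.649, 0.761, -0.001]
contact_force: [-0.8, -6.0, -2.5]
gripper_width: 0.383
```

```bash
python3 f.py
```

```text
t 26.60 tcp [644.38 -28.28  22.42] yaw 99.09 Ftool [-5.83 -1.77  2.48] Ttool [ 0.306 -0.948 -0.25 ]  pin->tcp(tool mm) [-149.95   -1.32] w 0.383
```

>>> drive_tool:
  commands: "10 0 0.0053 0 -0.06;10 0 0.0053 0 -0.06;10 0 0.0053 0 -0.06;10 0 0.0053 0 -0.06;10 0 0.0053 0 -0.06;10 0 0 0 0;10 0 0 0 0;10 0 0 0 0"

```text
time: 27.6
tool_pos: [0.6452, -0.0281, 0.0224]
tool_rot: [0.001, 0.647, 0.763, -0.001]
contact_force: [-1.3, -5.9, -2.0]
gripper_width: 0.386
```

```bash
python3 f.py
```

```text
t 27.60 tcp [645.16 -28.15  22.4 ] yaw 99.39 Ftool [-5.65 -2.28  1.97] Ttool [ 0.295 -0.905 -0.304]  pin->tcp(tool mm) [-149.94   -1.33] w 0.386
```

>>> drive_tool:
  commands: "10 0 0.004 0 -0.06;10 0 0.004 0 -0.06;10 0 0.005 0 -0.06;10 0 0.005 0 -0.06;10 0 0.005 0 -0.06;10 0 0 0 0;10 0 0 0 0;10 0 0 0 0"

```text
time: 28.6
tool_pos: [0.646, -0.028, 0.0225]
tool_rot: [0.001, 0.645, 0.764, -0.001]
contact_force: [0.4, -5.0, -2.2]
gripper_width: 0.38
```

```bash
python3 f.py
```

```text
t 28.60 tcp [645.97 -28.01  22.5 ] yaw 99.69 Ftool [-4.95 -0.45  2.23] Ttool [ 0.254 -0.952 -0.222]  pin->tcp(tool mm) [-149.93   -1.28] w 0.380
```

>>> drive_tool:
  commands: "10 0.002 0.0053 0 -0.06;10 0 0.0053 0 -0.06;10 0 0.0053 0 -0.06;10 0 0.0053 0 -0.06;10 0 0.0053 0 -0.06;10 0 0 0 0;10 0 0 0 0;10 0 0 0 0"

```text
time: 29.6
tool_pos: [0.6467, -0.0279, 0.0225]
tool_rot: [0.001, 0.643, 0.766, -0.001]
contact_force: [-0.9, -6.0, -2.2]
gripper_width: 0.386
```

```bash
python3 f.py
```

```text
t 29.60 tcp [646.71 -27.89  22.46] yaw 99.99 Ftool [-5.76 -1.98  2.22] Ttool [ 0.256 -0.924 -0.256]  pin->tcp(tool mm) [-149.93   -1.31] w 0.386
```

>>> drive_tool:
  commands: "10 0 0.005 0 -0.06;10 0 0.005 0 -0.06;10 0 0.005 0 -0.06;10 0 0.005 0 -0.06;10 0 0.005 0 -0.06;10 0 0 0 0;10 0 0 0 0;10 0 0 0 0"

```text
time: 30.6
tool_pos: [0.6475, -0.0277, 0.0225]
tool_rot: [0.001, 0.641, 0.768, -0.001]
contact_force: [-0.8, -5.8, -2.4]
gripper_width: 0.385
```

```bash
python3 f.py
```

```text
t 30.60 tcp [647.5  -27.74  22.49] yaw 100.29 Ftool [-5.51 -1.85  2.42] Ttool [ 0.286 -0.952 -0.232]  pin->tcp(tool mm) [-149.92   -1.29] w 0.385
```

>>> drive_tool:
  commands: "10 0 0.005 0 -0.06;10 0 0.005 0 -0.06;10 0 0.005 0 -0.06;10 0 0.005 0 -0.06;10 0 0.005 0 -0.06;10 0 0 0 0;10 0 0 0 0;10 0 0 0 0"

```text
time: 31.6
tool_pos: [0.6483, -0.0276, 0.0225]
tool_rot: [0.001, 0.639, 0.769, -0.001]
contact_force: [-0.4, -5.6, -2.6]
gripper_width: 0.388
```

```bash
python3 f.py
```

```text
t 31.60 tcp [648.29 -27.62  22.51] yaw 100.58 Ftool [-5.4  -1.4   2.66] Ttool [ 0.212 -0.912 -0.195]  pin->tcp(tool mm) [-149.93   -1.27] w 0.388
```

>>> drive_tool:
  commands: "10 0 0.005 0 -0.06;10 0 0.005 0 -0.06;10 0 0.005 0 -0.06;10 0 0.005 0 -0.06;10 0 0.005 0 -0.06;10 0 0 0 0;10 0 0 0 0;10 0 0 0 0"

```text
time: 32.6
tool_pos: [0.6491, -0.0275, 0.0225]
tool_rot: [0.001, 0.637, 0.771, -0.0]
contact_force: [-0.3, -6.0, -1.4]
gripper_width: 0.383
```

```bash
python3 f.py
```

```text
t 32.60 tcp [649.09 -27.45  22.54] yaw 100.88 Ftool [-5.79 -1.45  1.45] Ttool [ 0.225 -0.919 -0.288]  pin->tcp(tool mm) [-149.92   -1.23] w 0.383
```

>>> drive_tool:
  commands: "10 0 0.005 0 -0.06;10 0 0.005 0 -0.06;10 0 0.005 0 -0.06;10 0 0.005 0 -0.06;10 0 0.005 0 -0.06;10 0 0 0 0;10 0 0 0 0;10 0 0 0 0"

```text
time: 33.6
tool_pos: [0.6494, -0.0274, 0.0225]
tool_rot: [0.0, 0.635, 0.772, -0.001]
contact_force: [-2.3, -6.1, -0.9]
gripper_width: 0.383
```

```bash
python3 f.py
python3 - <<'E'
from al import *
s=manip.state(); t=s['tool_pos']; M=rot(s['tool_rot']).as_matrix(); yaw=np.arctan2(M[1,0],M[0,0])
im=manip.grab_frame("scene")[:,:,::-1].copy(); cv2.imwrite("pics/scene6.png",im)
cp=manip.camera_params("scene")
P=t+ -.077*M[:,0]+.017*M[:,1]; u=pix(cp,np.r_[P[:2],.032]); print(u)
x,y=u.astype(int); cv2.imwrite("pics/c6.png",cv2.resize(im[y-40:y+40,x-50:x+50],None,fx=7,fy=7,interpolation=cv2.INTER_CUBIC))
E
```

```text
t 33.60 tcp [649.35 -27.41  22.52] yaw 101.12 Ftool [-5.58 -3.42  0.94] Ttool [ 0.492 -0.982  0.08 ]  pin->tcp(tool mm) [-149.91   -1.6 ] w 0.383
[331.58182332 289.42341098]
```

View pics/c6.png

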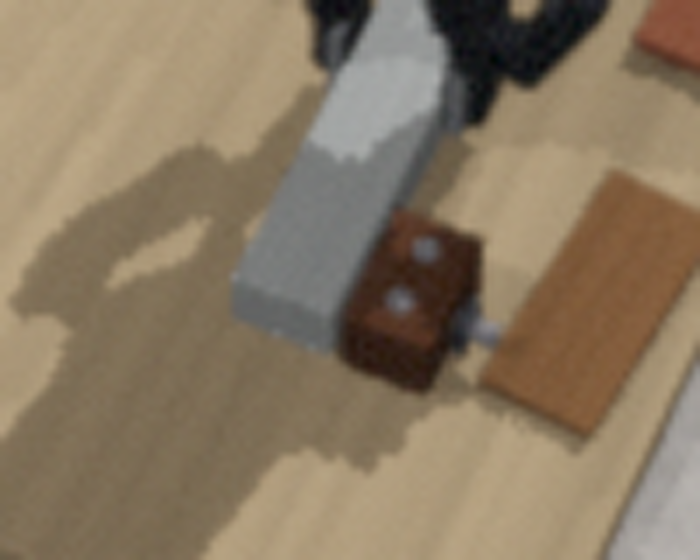

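The strip is touching the screw. Balancing the wrench gives about 2.6 N on the screw, so I'll raise it in small steps.

>>> drive_tool:
  commands: "10 0 0.005 0 -0.06;10 0 0.005 0 -0.06;10 0 0 0 0;10 0 0 0 0;10 0 0 0 0;10 0 0 0 0;10 0 0 0 0;10 0 0 0 0"

```text
time: 34.65
tool_pos: [0.6494, -0.0274, 0.0225]
tool_rot: [-0.0, 0.635, 0.773, -0.001]
contact_force: [-2.9, -6.6, -0.2]
gripper_width: 0.385
```

```bash
cat >> f.py <<'E'
s=manip.state(); M=rot(s['tool_rot']).as_matrix(); F=M.T@s['contact_force']; T=M.T@s['ft_torque']
S=(T[2]-.151*F[1])/.228; print('screw %.2f  pin lateral %.2f axial %.2f'%(S,F[1]+S,F[0]))
E
python3 f.py
```

```text
t 34.65 tcp [649.35 -27.39  22.51] yaw 101.21 Ftool [-5.89 -4.11  0.23] Ttool [ 0.707 -0.971  0.25 ]  pin->tcp(tool mm) [-149.9    -1.81] w 0.385
screw 3.82  pin lateral -0.29 axial -5.89
```

>>> drive_tool:
  commands: "10 0 0.005 0 -0.06;10 0 0.005 0 -0.06;10 0 0.005 0 -0.06;10 0 0.005 0 -0.06;10 0 0 0 0;10 0 0 0 0;10 0 0 0 0;10 0 0 0 0"

```text
time: 35.65
tool_pos: [0.6494, -0.0274, 0.0225]
tool_rot: [-0.001, 0.634, 0.774, -0.001]
contact_force: [-5.7, -6.0, 0.8]
gripper_width: 0.381
```

```bash
python3 f.py
```

```text
t 35.65 tcp [649.36 -27.37  22.52] yaw 101.37 Ftool [-4.77 -6.78 -0.81] Ttool [ 1.079 -0.951  0.705]  pin->tcp(tool mm) [-149.87   -2.23] w 0.381
screw 7.58  pin lateral 0.80 axial -4.77
```

>>> drive_tool:
  commands: "10 0.002 0.003 0 -0.03;10 0 0 0 0;10 0 0 0 0;10 0 0 0 0;10 0 0 0 0;10 0 0 0 0;10 0 0 0 0;10 0 0 0 0"

```text
time: 36.65
tool_pos: [0.6494, -0.0274, 0.0225]
tool_rot: [-0.001, 0.633, 0.774, -0.002]
contact_force: [-6.3, -7.1, 2.7]
gripper_width: 0.386
```

```bash
python3 f.py
```

```text
t 36.65 tcp [649.37 -27.4   22.51] yaw 101.39 Ftool [-5.69 -7.57 -2.71] Ttool [ 1.091 -0.984  0.75 ]  pin->tcp(tool mm) [-149.9    -2.27] w 0.386
screw 8.31  pin lateral 0.73 axial -5.69
```

>>> drive_tool:
  commands: "10 0 0 0 0;10 0 0 0 0;10 0 0 0 0;10 0 0 0 0;10 0 0 0 0;10 0 0 0 0;10 0 0 0 0;10 0 0 0 0"

```text
time: 37.65
tool_pos: [0.6493, -0.0274, 0.0225]
tool_rot: [-0.001, 0.633, 0.774, -0.002]
contact_force: [-6.5, -6.2, 0.7]
gripper_width: 0.387
```

```bash
python3 f.py
```

```text
t 37.65 tcp [649.34 -27.39  22.49] yaw 101.39 Ftool [-4.75 -7.62 -0.66] Ttool [ 1.089 -0.956  0.768]  pin->tcp(tool mm) [-149.88   -2.3 ] w 0.387
screw 8.41  pin lateral 0.79 axial -4.75
```

>>> drive_tool:
  commands: "36 0 0 0 0;38 0 0 0 0;42 0 0 0 0;46 0 0 0 0;50 0 0 0 0;52 0 0 0 0;52 0 0 0 0;52 0 0 0 0"

```text
time: 38.65
tool_pos: [0.6505, -0.0261, 0.0225]
tool_rot: [0.0, 0.633, 0.775, 0.0]
contact_force: [0.3, -0.6, 0.3]
gripper_width: 0.607
```

```bash
python3 f.py
```

```text
t 38.65 tcp [650.47 -26.15  22.51] yaw 101.52 Ftool [-0.66  0.22 -0.29] Ttool [ 0.04  -0.004  0.036]  pin->tcp(tool mm) [-148.89   -1.3 ] w 0.607
screw 0.02  pin lateral 0.23 axial -0.66
```

>>> drive_tool:
  commands: "52 0 0 -0.2 0;52 0 0 -0.4 0;52 0 0 -0.6 0;52 0 0 -0.8 0;52 0 0 -1 0;52 0 0 -1 0;52 0 0 -1 0;52 0 0 0 0"

```text
time: 39.65
tool_pos: [0.6529, -0.0265, 0.1778]
tool_rot: [0.004, 0.632, 0.775, 0.002]
contact_force: [0.2, 1.4, -0.4]
gripper_width: 0.612
```

```bash
python3 look.py w7
python3 - <<'E'
from h import *
d=np.load("pics/w7.npy",allow_pickle=True).item()
cv2.imwrite("pics/r7.png",rectify(cv2.imread("pics/w7.png"),d['cp'],.55,.77,-.17,.16,.044,2400,True))
im=manip.grab_frame("top")[:,:,::-1]
cv2.imwrite("pics/top7.png",im)
E
```

```text
39.65 [ 0.6528578  -0.0264699   0.17784278] 101.5295344860882 [0.63663748 0.04788402 0.32123035]
```

View pics/r7.png

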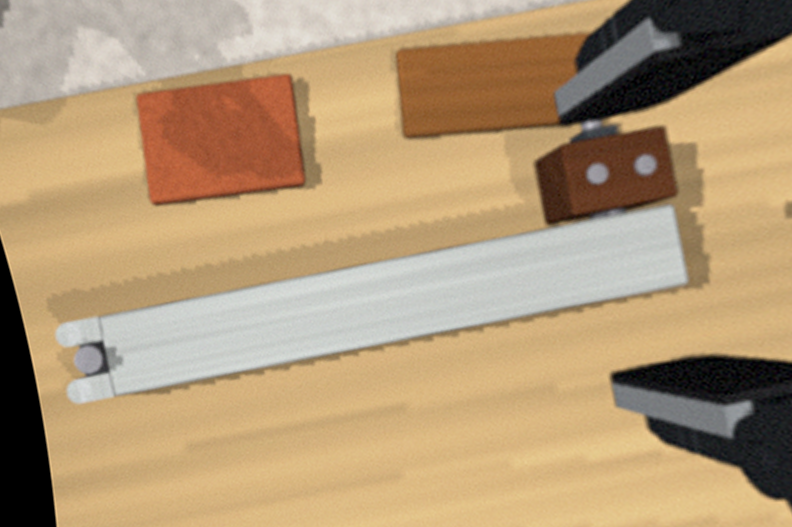

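```bash
python3 -c "
from plant import manip
print(manip.job_done())"
```

```text
the job is handed in; nothing more can be done
None
```

The strip is hooked on the pin and lies in line against the screw. The job was handed in at about 40 s, with the gripper open and well clear.

- **Seating:** I pushed the fork onto the pin until the measured force was 6.1–6.4 N, slightly under the 7 N asked. A further small push to reach 7 N did not raise the reading.
- **Swing:** I turned the strip counter-clockwise about 35° with the fork kept on the pin. At every check the push along the strip read about 5–6 N and the side load on the pin stayed at 2.3 N or less. The strip was held a fraction of a millimetre off the board during this, to take out friction.
- **Pressing home:** The screw force, worked out from the wrist force and torque, read 8.3 and 8.4 N one second apart. No reading between moves was above 8.4 N on the screw or about 6.5 N on the pin. Forces within a move were not sampled.
- **Last checks:** After release the tool forces were near zero. The final wrist picture shows the pin in the fork and the strip's side at the screw. The strip is at 10.9° against 9.9–10.2° for the board, so about 0.015 rad out, which is at the stated limit.
- **Bystanders:** The tile and rib look unmoved in that picture. I did not check the offcut, mug, jar, bowl and cup again at the end, but the arm did not work near them.

Contact with the screw after release is only confirmed by eye; the picture cannot show a gap of less than a millimetre.

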